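# Lock two draw plates into the latched bench rack

### The arm

A 7-joint arm with a two-finger parallel gripper is mounted at the origin on the work surface. World frame = base frame: x ahead of the robot, y to its left, z up, the work surface at z = 0. Lengths are in m, angles in rad, forces in N, time in s.
With the tool pointing down it reaches from about 0.425 to 0.925 m from the base axis. Payload 6.8 kg.
Tool frame: the origin (TCP) lies on the centre line of the jaws, within the pads' length; the fingertips stand bot.tip_reach ahead of it and the grasp point (between the pads) lies 3 mm ahead of it (bot.tip_reach is the distance from the TCP to the fingertips, in m); z points along the fingers, y is the line along which they close (so a half turn about z gives the same grasp; the last joint's range is limited). The gripper opens to 85 mm and grips with 20 to 120 N. Pads are 22 mm wide; open, the fingers measure 114 mm over their backs; the gripper's body (76 mm by 85 mm) begins 54 mm behind the grasp point. The pads swing forward as they close: fully open they stand 13 mm farther back than shut.
Start: joints at [1.162, 0.477, 0.022, 1.555, -0.011, 1.109, -0.083], TCP at [0.2, -0.645, 0.253] pointing down, gripper open.
Joint ranges: [-2.96, 2.96], [-0.34, 2.1], [-1.41, 1.46], [0.24, 2.44], [-1.37, 4.51], [0.17, 1.92], [-2.96, 2.96]. Speed limits (rad/s): [2.39, 2.39, 3.14, 3.14, 3.14, 3.14, 3.14].

### API

Orientations are given as a unit quaternion [w, x, y, z].
In Python, from station import bot gives the robot as it stands.
- The arm moves only by the tool jog_arm, never from a script. Its argument "deltas" is a list of rows, each a list of 7 numbers: the shift along the world's x, y, z in m, then the turn, a rotation vector about the world's x, y, z in rad, then the opening, from 0 (shut) to 1 (fully open). In form: [[x, y, z, rx, ry, rz, grip], ...]. A call has 1 to 10 rows; each row shifts and turns the commanded pose from where the row before left it; what a row does not reach is not made up. A row lasts 1/10 s, in which the tool goes at most 50 mm and 8.59 degrees, less where a joint would pass 70% of its speed; a pose out of reach is approached as far as the arm can. A call with a gripper value outside its range is refused whole. The fingers move at their own pace and stop on an object; "newtons" is the grip in N (left out, the last holds). Time passes only in rows, so rows that do not move let the fingers close. It gives the time, the measured TCP pose, the force, the opening and the grip force at its end, in the units of the state.
- bot.get_obs(): the state, without advancing time (a new reading comes with each control period).
- bot.read_camera(name): name is "scene" or "top"; returns a dict with "img" (400x640x3 uint8, red, green, blue), "K" (3x3 intrinsics, pixels), "eye" and "attitude" of the camera in the world. Camera axes: x right, y down, z forward; pixel columns grow to the right and rows downward; lengths in m; the calibration is good to about 2 mm. A picture is of the moment at which its call begins. There is no depth.
- bot.hand_in(): hands the job in; it is judged then, once.
The state is a dict: "t": time; "q": joint angles; "joint_vel": joint speeds; "joint_torque": joint torques, N m; "eef_pos": TCP position; "tool_rot": TCP orientation; "contact_force": force on the tool from outside, world axes, zero at the start; "torque": the same for the moment, N m; "gripper_width": opening from 0.0 (shut) to 1.0 (fully open); "grasp_force": force on a finger pad.
Only numpy, scipy, OpenCV 4.12 (cv2) and the standard library are available. Lean on these libraries where they do the work, as an engineer would, in place of code of your own. Each camera call takes 0.05 s, during which the arm holds its last target. There are 200 camera calls.

### The job

Put the two steel draw plates away: take each from its wooden stand, set it upright in the rack slot of its own length, foot down, and press it down past the spring latch until it stands fully home on the slot's floor and the latch has snapped back over its foot. Either plate may go first and either way round; do not drop them, leave both standing locked and released, and do not disturb the other things on the bench.

Things in the scene. Friction and masses are not known exactly. Their poses are not given: they have to be found in the camera images.
- long_plate: The longer of two steel draw plates with rows of dark holes, upright in a wooden stand, 450 g +-15 %. 10 mm thick (x), 80 mm tall. Its foot (lowest 20 mm) is 120 mm long (y); above that it is 96 mm long, so the foot sticks out as a 12 mm shoulder at each end. Origin: centre of the underside; z up. Same either way round.
- short_plate: The shorter of two steel draw plates with rows of dark holes, upright in a wooden stand, 320 g +-15 %. 10 mm thick (x), 80 mm tall. Its foot (lowest 20 mm) is 84 mm long (y); above that it is 60 mm long, so the foot sticks out as a 12 mm shoulder at each end. Origin: centre of the underside; z up. Same either way round.
- stand_a: Wooden stand, 60 x 100 x 30 mm, fixed, holding the long plate. Groove along its y, open at both ends, 13 mm wide, 18 mm deep, floor 12 mm above the table. Origin: centre of the underside.
- stand_b: Wooden stand, 60 x 100 x 30 mm, fixed, holding the short plate. Groove along its y, open at both ends, 13 mm wide, 18 mm deep, floor 12 mm above the table. Origin: centre of the underside.
- rack: Rack: dark wooden board 190 x 205 x 12 mm, fixed, with two parallel metal slots along its y, 45 mm either side of its middle; which slot lies on which side varies. Both latches are at the +y ends. Origin: centre of the underside.
- long_slot_floor (a point): Centre of the floor of the longer slot, 20 mm above the table; the middle of the long plate's underside belongs here. y along the slot towards its latch, z up. End stops 2 mm past the foot at the latch, 4.5 mm at -y; 14 mm between the rails; their flared lips rise to 36 mm above this floor, 26 mm apart there; the -y end stop's lip is flared too, 39 mm high.
- short_slot_floor (a point): Centre of the floor of the shorter slot, 20 mm above the table; the middle of the short plate's underside belongs here. y along the slot towards its latch, z up. End stops 2 mm past the foot at the latch, 4.5 mm at -y; 14 mm between the rails; their flared lips rise to 36 mm above this floor, 26 mm apart there; the -y end stop's lip is flared too, 39 mm high.
- long_latch (a joint): Latch of the longer slot: outward (+y) travel in m, 0 closed, 0.013 open; it springs back (3.8 N at 0, 6 N at 10 mm). Nose over the last 8 mm of the foot's place, underside 21.5 mm above the slot floor; its top slopes at 65 degrees to 51 mm, tab up to 61 mm. A foot pressed straight down (some 5 N beyond its weight, which alone does not seat it) meets it 41 mm up and wedges it open; it snaps over the shoulder.
- short_latch (a joint): Latch of the shorter slot: outward (+y) travel in m, 0 closed, 0.013 open; it springs back (3.8 N at 0, 6 N at 10 mm). Nose over the last 8 mm of the foot's place, underside 21.5 mm above the slot floor; its top slopes at 65 degrees to 51 mm, tab up to 61 mm. A foot pressed straight down (some 5 N beyond its weight, which alone does not seat it) meets it 41 mm up and wedges it open; it snaps over the shoulder.
- wire_spool: Bystander: wire spool, brass wire between two black flanges, 52 mm across, 34 mm tall. Origin: centre of its underside.
- polish_tin: Bystander: round tin, 60 mm across, 50 mm tall. Origin: centre of its underside.
- hammer: Bystander: hammer lying flat, about 0.3 m long. Origin: in it.
- brush: Bystander: bench brush lying flat. Origin: in it.
- bench_block: Bystander: square steel bench block, 65 x 65 x 22 mm. Origin: centre of its underside.
- mandrel: Bystander: upright tapered ring mandrel, 56 mm round foot, 152 mm tall. Origin: centre of its underside.
- cup: Bystander: white ceramic cup, 70 mm across, 70 mm tall. Origin: centre of its underside.
Things that resemble listed ones, but are neither listed nor needed, are in the scene too. What is shaped like the short_plate but orange is not meant.

How it is judged:
On the way:
1. one plate is home in its slot with the latch closed over it (((z of long_plate in the frame of long_slot_floor between -0.003 and 0.003 m and horizontal distance between long_plate and long_slot_floor below 0.007 m and angle between the y axis of long_plate and the y axis of long_slot_floor, either way round below 0.08 rad and angle between long_plate's own z axis and vertical below 0.1 rad and value of joint long_latch below 0.002 m) or (z of short_plate in the frame of short_slot_floor between -0.003 and 0.003 m and horizontal distance between short_plate and short_slot_floor below 0.007 m and angle between the y axis of short_plate and the y axis of short_slot_floor, either way round below 0.08 rad and angle between short_plate's own z axis and vertical below 0.1 rad and value of joint short_latch below 0.002 m))), for 0.2 s.
At the end, for the whole second after the job is handed in: Each plate stands in the slot of its own length: underside within 3 mm of the slot's floor, centre within 7 mm of the slot's centre, lengthwise within 0.08 rad of the slot, upright within 0.1 rad, its latch less than 2 mm open; both at rest (z of long_plate in the frame of long_slot_floor between -0.003 and 0.003 m and horizontal distance between long_plate and long_slot_floor below 0.007 m and angle between the y axis of long_plate and the y axis of long_slot_floor, either way round below 0.08 rad and angle between each of long_plate, short_plate's own z axis and vertical below 0.1 rad and value of joint each of long_latch, short_latch below 0.002 m and z of short_plate in the frame of short_slot_floor between -0.003 and 0.003 m and horizontal distance between short_plate and short_slot_floor below 0.007 m and angle between the y axis of short_plate and the y axis of short_slot_floor, either way round below 0.08 rad and linear speed of each of long_plate, short_plate below 0.02 m/s); the robot touches nothing.
It fails at once if the long plate is dropped or thrown (faster than 0.5 m/s with no finger on it) (linear speed of long_plate above 0.5 m/s and contact force between the fingers and long_plate below 0.05 N).
It fails at once if the short plate is dropped or thrown (faster than 0.5 m/s with no finger on it) (linear speed of short_plate above 0.5 m/s and contact force between the fingers and short_plate below 0.05 N).
It fails at once if another thing on the bench is moved by more than 30 mm (distance of any of wire_spool, polish_tin, hammer, brush, bench_block, mandrel, cup from where it was at the start of the episode above 0.03 m).
It also fails if it takes over 58 s, if anything falls off the work surface, if the arm or the gripper's body presses on something with over 40 N, if the wrist force passes 120 N, or if a joint passes its speed limit or range.

## Working session

There is one attempt and no reset: what is moved stays moved. The work goes in short steps, Python scripts to look and compute and a tool call to move; the robot and the scene stay as the last step left them, time stands still between calls to the robot, and variables do not carry over. Pictures are saved under pics/ and viewed, at most 10 in all, crops included, and the job is handed in when it is done.

Besides the shell and the picture viewer there is one more tool, called after "Call:" by a JSON object that holds its "api" and its "payload". jog_arm: Moves the arm, as the interface text tells. Its arguments: {"type":"object","properties":{"deltas":{"type":"array"},"newtons":{"type":"number"}},"required":["deltas"]}

```bash
mkdir -p pics; ls; python3 - <<'E'
from station import bot
import cv2,pickle
s=bot.get_obs(); print(s, bot.tip_reach)
for n in("scene","top"):
    c=bot.read_camera(n); pickle.dump(c,open(n+".pkl","wb")); cv2.imwrite(f"pics/{n}0.png",c["img"][:,:,::-1]); print(n,c["K"],c["eye"],c["attitude"])
E
```

```text
pics
{'t': 0.0, 'q': array([ 1.16190793,  0.47780393,  0.02235558,  1.55646482, -0.01149361,
        1.10930906, -0.08310621]), 'joint_vel': array([-7.84732331e-04,  4.35972250e-04,  4.81037264e-04, -6.28256699e-04,
        6.17482076e-04, -3.36051768e-05,  1.12426458e-03]), 'joint_torque': array([-2.54479355e-04, -5.96447539e+01,  1.60733432e+00, -2.81192619e+01,
        1.23047177e-02,  9.25613655e-03, -2.86216823e-05]), 'eef_pos': array([ 0.19979473, -0.64416518,  0.25231779]), 'tool_rot': array([-9.03468832e-04,  9.88711365e-01,  1.49829822e-01, -2.13535581e-04]), 'contact_force': array([ 0.21326276, -0.27274793,  0.74844485]), 'torque': array([-0.00895538, -0.00246058,  0.0012044 ]), 'grasp_force': 0.0, 'gripper_width': 0.9993628476041356} 0.022
scene [[520.48003545   0.         314.43067736]
 [  0.         520.48003545 199.71638814]
 [  0.           0.           1.        ]] [1.58070585 0.70887428 0.86571243] [-0.21238571  0.40448187  0.78669586 -0.4152064 ]
top [[481.30511394   0.         318.26111059]
 [  0.         481.30511394 201.79640175]
 [  0.           0.           1.        ]] [0.29459724 0.00578594 1.54973298] [-0.0750786   0.70860429 -0.69868301  0.06391572]
```

View pics/top0.png

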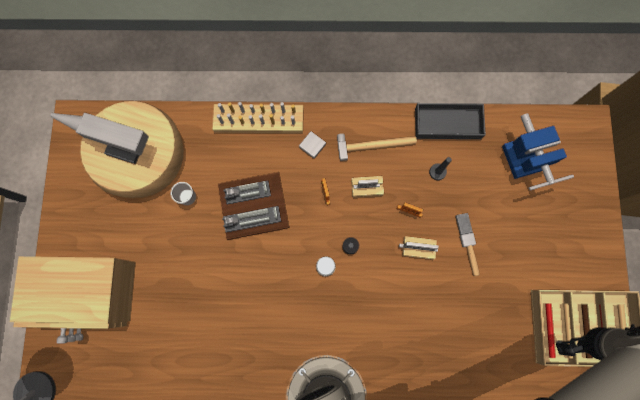

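View pics/scene0.png

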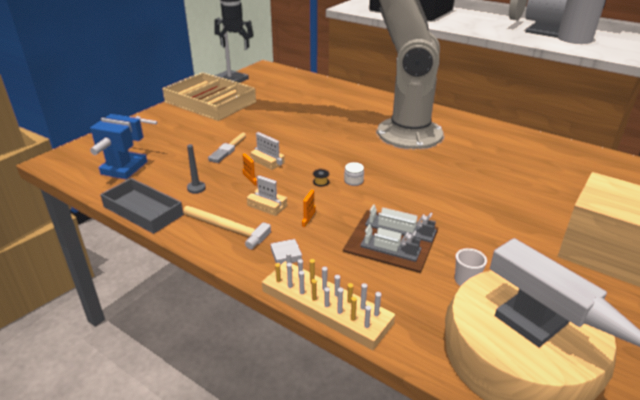

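The top view shows steel plates in wooden stands at (420,247), probably the long one, and (368,186), the short one. The orange decoys are at (326,190) and (411,210), and the rack is at (254,206) with slots at (247,191) and (251,218). The scene view shows the plates at (267,150) and (267,190) and the rack at (392,238).

Things that could be mistaken for the plates: orange plates at (326,190) and (411,210) in the top view, which I reject by colour; the bench block at (312,145), which is square; and the hole rows in the peg block at (258,118). I choose the grey plates at (420,247) and (368,186), and will check them in one close crop.

```bash
python3 - <<'E'
import pickle,cv2,numpy as np
t=pickle.load(open("top.pkl","rb"))["img"][:,:,::-1]; s=pickle.load(open("scene.pkl","rb"))["img"][:,:,::-1]
R=lambda im,x,y,w,h,k:cv2.resize(im[y:y+h,x:x+w],None,fx=k,fy=k,interpolation=cv2.INTER_CUBIC)
a=R(t,210,165,100,75,4); b=R(t,345,165,100,100,3)[:300,:300]
c=R(s,340,195,100,75,4); d=R(s,235,125,100,100,3)
o=np.zeros((600,700,3),np.uint8); o[:300,:400]=a;o[:300,400:]=b;o[300:,:400]=c;o[300:,400:]=d
cv2.imwrite("pics/crop.png",o)
E
```

```text
(no output)
```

View pics/crop.png

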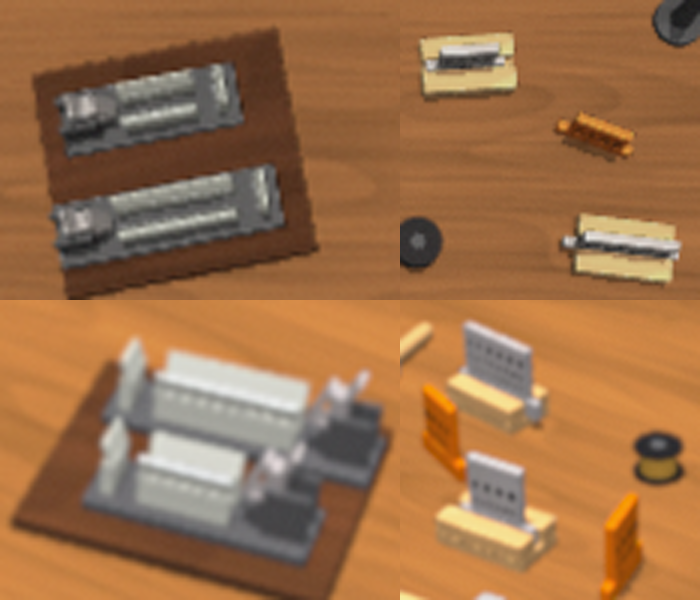

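The crop confirms both choices. The short grey plate is in the upper stand at top px (368,185), and the long grey plate is in the lower stand at top px (421,247). The long slot is the one nearer the robot (lower in the image), and both latches are on the left (+y) ends. Next I measure.

```bash
cat > h.py <<'E'
import pickle,cv2,numpy as np
from scipy.spatial.transform import Rotation as R
def rot(c): return R.from_quat(c["attitude"],scalar_first=True).as_matrix()
def ray(c,px,z):
    px=np.atleast_2d(np.asarray(px,float)); d=np.c_[px,np.ones(len(px))]@np.linalg.inv(c["K"]).T@rot(c).T
    return c["eye"]+d*((z-c["eye"][2])/d[:,2])[:,None]
def proj(c,P):
    p=(np.atleast_2d(P)-c["eye"])@rot(c)@c["K"].T; return p[:,:2]/p[:,2:]
def rect(p):
    """centre, long-axis angle (rad, in -pi/2..pi/2), length, width of world points via minAreaRect (mm)"""
    (cx,cy),(w,h),a=cv2.minAreaRect((np.asarray(p)[:,:2]*1000).astype(np.float32))
    if w<h: w,h,a=h,w,a+90
    return np.round([cx,cy,(a+90)%180-90,w,h],1)
def comps(m,box,n=30):
    x0,y0,x1,y1=box; k=np.zeros_like(m,np.uint8); k[y0:y1,x0:x1]=m[y0:y1,x0:x1]
    N,l,st,ce=cv2.connectedComponentsWithStats(k)
    return [(np.argwhere(l==i)[:,::-1],st[i,4],ce[i]) for i in range(1,N) if st[i,4]>=n]
E
python3 - <<'E'
from h import *
t=pickle.load(open("top.pkl","rb")); s=pickle.load(open("scene.pkl","rb"))
print("base px",proj(t,[0,0,0]),proj(s,[0,0,0]))
hsv=cv2.cvtColor(t["img"],cv2.COLOR_RGB2HSV)
H,S,V=cv2.split(hsv)
# rack board: dark (brown or metal) region vs bright wood
m=((V<100)|((S<90))).astype(np.uint8)
for px,a,ce in comps(m,(212,168,295,245)):
    if a>500: print("rack",a,rect(ray(t,px,.012)))
# plates: light grey (low S, bright)
for n,b in(("short",(350,174,388,200)),("long",(395,232,445,262))):
    for px,a,ce in comps((S<70),b,10): print(n,"grey",a,ce,rect(ray(t,px,.092)),"V",V[px[:,1],px[:,0]].mean())
    for px,a,ce in comps((S<70)&(V>150),b,10): print(n,"bright",a,ce,rect(ray(t,px,.092)))
    w=((S>=70)&(V>170))|(S<70)
    for px,a,ce in comps(w,b,50): print(n,"stand",a,rect(ray(t,px,.03)))
    print(n); 
    x0,y0,x1,y1=b
np.set_printoptions(linewidth=250)
print("short V");print(V[178:196,352:386]);print("S");print(S[178:196,352:386])
E
```

```text
base px [[325.97255373 396.78506039]] [[409.79369154 132.1209236 ]]
rack 3449 [585.9 245.8 -78.1 206.4 189.9]
short grey 179 [366.77094972 183.55307263] [ 645.7 -115.9  -84.4   81.3   24.6] V 137.9385474860335
short bright 57 [367.73684211 180.77192982] [ 653.6 -121.2  -85.4   59.5    9.1]
short bright 13 [354.84615385 186.38461538] [635.1 -80.6   0.7   9.6   9.3]
short stand 512 [ 654.6 -126.5  -85.6   98.5   59.9]
short
long grey 229 [419.25327511 246.00873362] [ 453.2 -273.8   84.2  117.3   19.7] V 149.1528384279476
long bright 100 [421.8  244.56] [ 457.2 -284.5   84.    96.8    9.6]
long bright 10 [401.2 244.9] [ 455.1 -222.8  -89.2    9.3    6.1]
long stand 620 [ 456.5 -294.6   83.7  140.7   59.7]
long
short V
[[200 196 206 209 210 210 214 214 215 219 217 217 216 218 218 218 217 219 218 218 218 219 218 217 218 218 217 218 219 217 201 159 160 159]
 [202 218 218 218 218 218 217 218 219 218 218 217 218 212 192 193 190 185 200 202 203 209 207 214 213 207 202 218 218 218 204 156 155 156]
 [193 218 218 219 218 218 218 218 218 218 218 219 217 212 204 205 201 200 205 206 205 207 207 209
[... 3932 characters left out ...]
154]
 [ 98  88 104 104 103 103 104 104 102 105 104 103 103 102 104 103 102 103 103 103 103 103 103 103 103 105 101  97  95  95  91  90 156 153]
 [107  95 104 103 104 103 104 101 104 104 104 103 103 103 105 105 105 105 105 105 108 104 105 104 101  96  98  92  90  92  89  94 153 153]
 [122 110 105 106 106 106 106 105 108 107 106 105 104 106 104 105 105 105 105 106 105 107 105 100  94  85  89  89  85  73  82  99 152 157]
 [121 108 108 106 106 106 105 106 104 102 102 102  98  86  94 112 109 109 110 111 111 110 110 106  97  92  95  96  91  83  91 121 157 157]
 [125 108 111 110 111 111 107 114 108 106 103 107 104  90  99 115 114 115 119 119 121 121 124 116 125 118 120 122 125 124 135 150 154 153]]
```

```bash
python3 - <<'E'
from h import *
t=pickle.load(open("top.pkl","rb")); s=pickle.load(open("scene.pkl","rb"))
th=np.radians(11.9); C=np.array([.5859,.2458]); M=np.array([[np.cos(th),-np.sin(th)],[np.sin(th),np.cos(th)]])
def show(c,name,box):
    H,S,V=cv2.split(cv2.cvtColor(c["img"],cv2.COLOR_RGB2HSV))
    for thr in (140,170):
        for px,a,ce in comps((S<60)&(V>thr),box,6):
            r=(ray(c,px,.056)[:,:2]-C)@M*1000
            print(name,thr,a,ce.round(1),"x",r[:,0].min().round(1),r[:,0].max().round(1),"y",r[:,1].min().round(1),r[:,1].max().round(1))
    for px,a,ce in comps((S<60)&(V<140) ,box,100): 
        r=(ray(c,px,.020)[:,:2]-C)@M*1000; print(name,"base",a,"x",r[:,0].min().round(1),r[:,0].max().round(1),"y",r[:,1].min().round(1),r[:,1].max().round(1))
show(t,"top",(215,172,290,236)); show(s,"scene",(345,195,440,265))
# scene check: plate tops
H,S,V=cv2.split(cv2.cvtColor(s["img"],cv2.COLOR_RGB2HSV))
for n,p,yaw,L in(("short",(.6536,-.1212,.092),4.6,.03),("long",(.4572,-.2845,.092),-6,.048)):
    d=np.array([-np.sin(np.radians(yaw)),np.cos(np.radians(yaw)),0]); print(n,proj(s,[np.array(p)-L*d,p,np.array(p)+L*d]).round(1))
E
```

```text
top 140 17 [264.4 185.6] x 35.3 62.4 y -55.3 -49.0
top 140 53 [247.5 185.4] x 52.2 63.4 y -27.2 28.3
top 140 18 [231.3 191. ] x 43.5 57.7 y 48.7 59.6
top 140 40 [249.  193.1] x 29.1 35.7 y -29.1 29.4
top 140 20 [275.  211.6] x -56.7 -27.7 y -73.6 -66.8
top 140 89 [253.1 212.2] x -36.9 -25.4 y -47.3 45.9
top 140 59 [253.8 220.5] x -60.5 -54.1 y -46.1 44.3
top 140 15 [230.1 219.4] x -45.0 -33.7 y 66.5 78.4
top 170 7 [231.3 191.1] x 44.2 57.1 y 52.4 56.5
top 170 7 [243.3 194.3] x 30.9 34.1 y 10.1 26.2
top 170 7 [230.  219.7] x -45.0 -34.3 y 70.1 75.8
top 170 24 [255.5 220. ] x -58.3 -55.3 y -42.4 30.9
top base 572 x 19.8 73.3 y -62.8 83.9
top base 698 x -70.0 -16.8 y -80.7 101.2
scene 140 70 [372.2 213.2] x -49.9 21.9 y -73.8 -52.8
scene 140 773 [400.5 220.9] x -79.7 52.0 y -47.0 80.4
scene 140 90 [367.7 233.1] x 32.1 108.5 y -57.7 -36.5
scene 140 478 [386.9 238.7] x 32.9 108.7 y -30.8 37.8
scene 140 17 [403.4 241.4] x 53.1 75.9 y 40.3 49.0
scene 170 33 [372.9 209.8] x -49.9 -12.7 y -73.8 -59.6
scene 170 295 [398.4 215.3] x -53.4 -17.5 y -47.0 51.9
scene 170 8 [430.  214.5] x -79.7 -64.2 y 76.6 80.4
scene 170 19 [423.9 217.1] x -63.4 -45.9 y 59.5 73.6
scene 170 6 [382.  218.5] x -7.3 -1.0 y -35.4 -29.2
scene 170 6 [386.  219.5] x -7.3 -1.0 y -24.4 -18.4
scene 170 6 [390.  220.5] x -7.2 -0.9 y -13.6 -7.6
scene 170 6 [394.  221.5] x -7.2 -0.9 y -2.8 3.2
scene 170 21 [406.5 224.5] x -10.2 -0.9 y 18.6 48.0
scene 170 44 [368.  230.7] x 36.2 82.3 y -57.3 -41.3
scene 170 216 [388.1 234.5] x 35.6 72.0 y -29.8 32.4
scene 170 21 [408.  234.8] x 25.5 44.2 y 41.7 55.2
scene 170 7 [414. 233.] x 17.4 27.4 y 57.9 62.5
scene 170 29 [383.1 240.9] x 80.4 87.5 y -19.9 16.5
scene 170 9 [394.  243.7] x 81.0 86.7 y 21.0 33.3
scene base 1189 x -95.3 84.2 y -80.5 101.9
short [[258.2 175.3]
 [266.9 178.2]
 [275.7 181.1]]
long [[256.9 131.5]
 [267.2 136. ]
 [277.8 140.6]]
```

Everything agrees with the given sizes. The rack measures 206×190 at (586,246) with yaw 11.9°. The short plate is at (654,-121) with yaw 4.6°, and its top edge is 59.5×9. The long plate is at (457,-284.5) with yaw -6°, and its top edge is 97×10. The long slot is at about (542.7,237) and the short slot at about (631,256).

I'll take the long plate first.

Call:
{"api": "jog_arm", "payload": {"deltas": [[0.0257,0.036,-0.005,0,0,0.1166,1],[0.0257,0.036,-0.005,0,0,0.1166,1],[0.0257,0.036,-0.005,0,0,0.1166,1],[0.0257,0.036,-0.005,0,0,0.1166,1],[0.0257,0.036,-0.005,0,0,0.1166,1],[0.0257,0.036,-0.005,0,0,0.1166,1],[0.0257,0.036,-0.005,0,0,0.1166,1],[0.0257,0.036,-0.005,0,0,0.1166,1],[0.0257,0.036,-0.005,0,0,0.1166,1],[0.0257,0.036,-0.005,0,0,0.1166,1]], "newtons": 70}}

```text
t: 1.1
eef_pos: [0.4575, -0.2831, 0.203]
tool_rot: [-0.0, 0.741, 0.671, -0.0]
contact_force: [0.8, -0.3, 0.2]
gripper_width: 1.0
grasp_force: 0.0
```

Call:
{"api": "jog_arm", "payload": {"deltas": [[0,0,0,0,0,0,1],[0,0,0,0,0,0,1]]}}

```text
t: 1.3
eef_pos: [0.4573, -0.2836, 0.2029]
tool_rot: [-0.0, 0.742, 0.67, -0.0]
contact_force: [-0.6, -0.5, -0.1]
gripper_width: 1.004
grasp_force: 0.0
```

Call:
{"api": "jog_arm", "payload": {"deltas": [[0,-0.001,-0.03,0,0,0,1],[0,0,-0.03,0,0,0,1],[0,0,-0.03,0,0,0,1],[0,0,-0.02,0,0,0,1],[0,0,-0.012,0,0,0,1],[0,0,-0.005,0,0,0,1],[0,0,0,0,0,0,1]]}}

```text
t: 2.0
eef_pos: [0.4567, -0.2864, 0.0762]
tool_rot: [-0.0, 0.743, 0.669, -0.0]
contact_force: [0.1, -0.2, -0.6]
gripper_width: 0.999
grasp_force: 0.0
```

Call:
{"api": "jog_arm", "payload": {"deltas": [[0,0,0,0,0,0,0],[0,0,0,0,0,0,0],[0,0,0,0,0,0,0],[0,0,0,0,0,0,0],[0,0,0,0,0,0,0],[0,0,0,0,0,0,0],[0,0,0,0,0,0,0],[0,0,0,0,0,0,0]]}}

```text
t: 2.8
eef_pos: [0.4571, -0.2858, 0.0767]
tool_rot: [0.0, 0.743, 0.669, -0.0]
contact_force: [-0.6, -0.3, 5.5]
gripper_width: 0.11
grasp_force: 69.3
```

Call:
{"api": "jog_arm", "payload": {"deltas": [[0,0,0.01,0,0,0,0],[0,0,0.02,0,0,0,0],[0,0,0.03,0,0,0,0],[0,0,0.04,0,0,0,0],[0,0,0.04,0,0,0,0],[0,0.01,0.01,0,0,0,0],[0,0.025,0,0,0,0,0]]}}

```text
t: 3.5
eef_pos: [0.4572, -0.2524, 0.2277]
tool_rot: [0.002, 0.744, 0.668, 0.0]
contact_force: [-0.4, 1.3, -5.6]
gripper_width: 0.108
grasp_force: 69.1
```

Call:
{"api": "jog_arm", "payload": {"deltas": [[0.0086,0.03,0,0,0,0.0312,0],[0.0086,0.038,0,0,0,0.0312,0],[0.0086,0.04,0,0,0,0.0312,0],[0.0086,0.04,0,0,0,0.0312,0],[0.0086,0.04,0,0,0,0.0312,0],[0.0086,0.04,0,0,0,0.0312,0],[0.0086,0.04,0,0,0,0.0312,0],[0.0086,0.04,0,0,0,0.0312,0],[0.0086,0.04,0,0,0,0.0312,0],[0.0086,0.04,0,0,0,0.0312,0]]}}

```text
t: 4.5
eef_pos: [0.5416, 0.139, 0.2246]
tool_rot: [-0.001, 0.629, 0.777, -0.001]
contact_force: [0.8, -0.5, -4.0]
gripper_width: 0.107
grasp_force: 68.9
```

Call:
{"api": "jog_arm", "payload": {"deltas": [[0,0.04,0,0,0,0,0],[0,0.034,0,0,0,0,0],[0,0.02,0,0,0,0,0],[0,0.006,0,0,0,0,0],[0,0,0,0,0,0,0],[0,0,0,0,0,0,0],[0,0,0,0,0,0,0]]}}

```text
t: 5.2
eef_pos: [0.5432, 0.2352, 0.2258]
tool_rot: [0.0, 0.631, 0.776, -0.001]
contact_force: [0.9, -0.4, -5.0]
gripper_width: 0.105
grasp_force: 68.9
```

Call:
{"api": "jog_arm", "payload": {"deltas": [[0,0.002,-0.02,0,0,0,0],[0,0,-0.025,0,0,0,0],[0,0,-0.02,0,0,0,0],[0,0,-0.012,0,0,0,0],[0,0,0,0,0,0,0],[0,0,0,0,0,0,0]]}}

```text
t: 5.8
eef_pos: [0.5435, 0.2391, 0.1499]
tool_rot: [0.0, 0.63, 0.776, 0.0]
contact_force: [0.1, 0.3, -3.5]
gripper_width: 0.107
grasp_force: 68.8
```

```bash
python3 - <<'E'
from station import bot
from h import *
o=bot.get_obs(); print(o["eef_pos"],o["contact_force"])
c=bot.read_camera("scene"); t=bot.read_camera("top"); pickle.dump(c,open("s1.pkl","wb")); pickle.dump(t,open("t1.pkl","wb"))
z=lambda im,x,y:cv2.resize(im[y:y+120,x:x+130,::-1],None,fx=5,fy=5,interpolation=cv2.INTER_CUBIC)
cv2.imwrite("pics/s1.png",z(c["img"],330,150)); cv2.imwrite("pics/t1.png",cv2.resize(t["img"][160:240,210:310,::-1],None,fx=5,fy=5))
E
```

```text
[0.54353828 0.23908329 0.14994198] [ 0.0995291   0.26956341 -3.48611809]
```

View pics/s1.png

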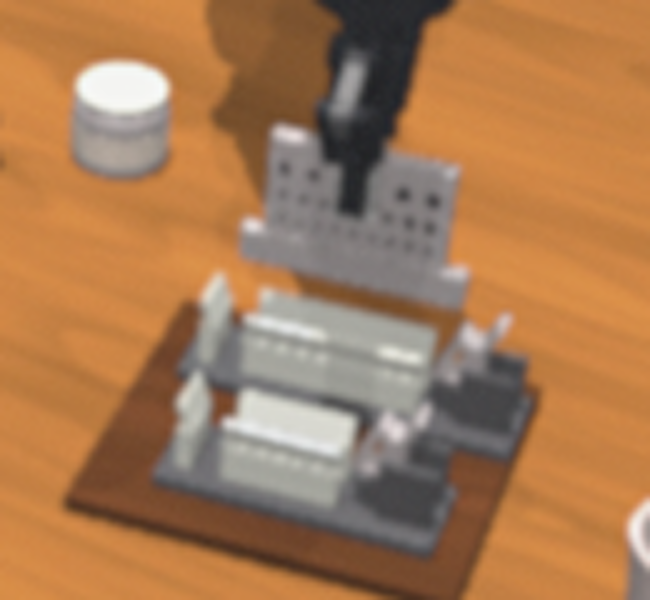

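The plate hangs upright above the long slot. In full-frame pixels its foot corners are about (378,200) and (423,211), and the slot's rails, stop and latch lie straight below. I'll check this numerically.

```bash
cat >> h.py <<'E'
th=np.radians(11.9); C=np.array([.5859,.2458]); M=np.array([[np.cos(th),-np.sin(th)],[np.sin(th),np.cos(th)]])
def vert(c,px,xr):
    """pixel -> (rack y, world z) mm on the vertical plane rack x = xr (m)"""
    px=np.atleast_2d(np.asarray(px,float)); d=np.c_[px,np.ones(len(px))]@np.linalg.inv(c["K"]).T@rot(c).T
    n=np.r_[M[:,0],0]; k=(xr-(c["eye"][:2]-C)@M[:,0])/(d@n); P=c["eye"]+d*k[:,None]
    return np.c_[(P[:,:2]-C)@M[:,1],P[:,2]]*1000
E
python3 - <<'E'
from h import *
c=pickle.load(open("s1.pkl","rb"))
f=lambda l:np.array(l)/5+[330,150]
print("tcp rack",(np.array([.5435,.2391])-C)@M*1000)
xt=((np.array([.5435,.2391])-C)@M)[0]+.005
print("plate: footBL,footBR,footTR,topL,topR",vert(c,f([(241,257),(463,306),(466,270),(272,130),(460,166)]),xt).round(1))
print("rail far TL, near TR",vert(c,f([(262,290)]),-.057),vert(c,f([(438,330)]),-.057))
# top view: plate top edge
t=pickle.load(open("t1.pkl","rb")); H,S,V=cv2.split(cv2.cvtColor(t["img"],cv2.COLOR_RGB2HSV))
for px,a,ce in comps((S<60)&(V>130),(210,175,300,240),6):
    r=(ray(t,px,.166)[:,:2]-C)@M*1000; print(a,ce.round(1),r.min(0).round(1),r.max(0).round(1))
E
```

```text
tcp rack [-42.87034901   2.18704726]
plate: footBL,footBR,footTR,topL,topR [[-55.5  82.6]
 [ 63.7  84.9]
 [ 62.7 107.1]
 [-44.7 164.4]
 [ 52.5 167.4]]
rail far TL, near TR [[-47.57316994  50.98493036]] [[49.32418286 52.55021669]]
1032 [240.5 201. ] [-150.3 -106.3] [ 78.  102.3]
27 [264.3 185.5] [  5.1 -64.8] [ 33.8 -56.4]
12 [229.4 219.8] [-68.1  52.1] [-55.9  60.2]
```

View pics/t1.png

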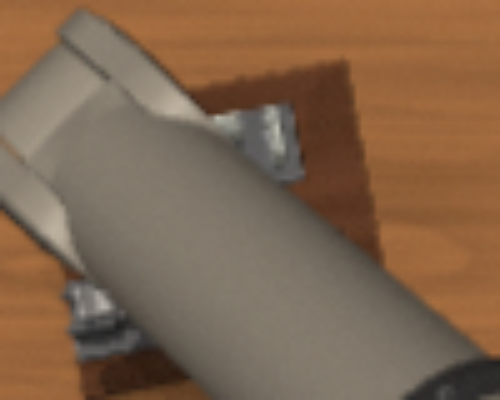

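Call:
{"api": "jog_arm", "payload": {"deltas": [[0,-0.0036,0,0,0,0,0],[0,0,-0.01,0,0,0,0],[0,0,-0.01,0,0,0,0],[0,0,-0.005,0,0,0,0],[0,0,-0.004,0,0,0,0],[0,0,-0.004,0,0,0,0],[0,0,-0.003,0,0,0,0],[0,0,0,0,0,0,0]]}}

```text
t: 6.7
eef_pos: [0.5436, 0.235, 0.1131]
tool_rot: [0.001, 0.63, 0.776, -0.0]
contact_force: [2.7, -3.8, -3.5]
gripper_width: 0.108
grasp_force: 69.1
```

Call:
{"api": "jog_arm", "payload": {"deltas": [[0,0,-0.004,0,0,0,0],[0,0,-0.003,0,0,0,0],[0,0,0,0,0,0,0]]}}

```text
t: 7.0
eef_pos: [0.543, 0.2348, 0.1055]
tool_rot: [0.0, 0.63, 0.777, -0.001]
contact_force: [2.9, -4.5, -4.0]
gripper_width: 0.107
grasp_force: 69.0
```

Call:
{"api": "jog_arm", "payload": {"deltas": [[0.0007,0,-0.003,0,0,0,0],[0,0,-0.003,0,0,0,0],[0,0,-0.003,0,0,0,0],[0,0,-0.003,0,0,0,0],[0,0,0,0,0,0,0]]}}

```text
t: 7.5
eef_pos: [0.5432, 0.2348, 0.0933]
tool_rot: [-0.0, 0.63, 0.777, -0.001]
contact_force: [1.9, -5.6, -3.5]
gripper_width: 0.109
grasp_force: 69.2
```

Call:
{"api": "jog_arm", "payload": {"deltas": [[0,0,-0.002,0,0,0,0],[0,0,-0.002,0,0,0,0],[0,0,-0.002,0,0,0,0],[0,0,0,0,0,0,0]]}}

```text
t: 7.9
eef_pos: [0.5433, 0.2349, 0.0875]
tool_rot: [-0.0, 0.63, 0.777, -0.001]
contact_force: [1.0, -4.7, -3.4]
gripper_width: 0.107
grasp_force: 69.2
```

Call:
{"api": "jog_arm", "payload": {"deltas": [[0,0,-0.001,0,0,0,0],[0,0,-0.001,0,0,0,0],[0,0,0,0,0,0,0]]}}

```text
t: 8.2
eef_pos: [0.5427, 0.237, 0.0858]
tool_rot: [-0.001, 0.629, 0.777, 0.0]
contact_force: [-0.3, 0.2, -3.8]
gripper_width: 0.106
grasp_force: 68.8
```

Call:
{"api": "jog_arm", "payload": {"deltas": [[0,0,-0.001,0,0,0,0],[0,0,-0.001,0,0,0,0],[0,0,0,0,0,0,0]]}}

```text
t: 8.5
eef_pos: [0.5433, 0.2367, 0.0847]
tool_rot: [-0.0, 0.63, 0.777, 0.0]
contact_force: [-2.4, 1.7, 0.0]
gripper_width: 0.108
grasp_force: 69.5
```

Call:
{"api": "jog_arm", "payload": {"deltas": [[-0.0005,0,-0.001,0,0,0,0],[0,0,0,0,0,0,0]]}}

```text
t: 8.7
eef_pos: [0.5434, 0.2367, 0.0847]
tool_rot: [0.0, 0.63, 0.777, 0.001]
contact_force: [-3.9, -0.6, 9.2]
gripper_width: 0.11
grasp_force: 71.0
```

Call:
{"api": "jog_arm", "payload": {"deltas": [[0,0,0.001,0,0,0,0.35],[0,0,0,0,0,0,0.5],[0,0,0,0,0,0,0.5],[0,0,0,0,0,0,0.5]]}}

```text
t: 9.1
eef_pos: [0.5434, 0.2356, 0.0843]
tool_rot: [0.0, 0.63, 0.777, 0.0]
contact_force: [-0.4, 0.5, -1.0]
gripper_width: 0.499
grasp_force: 0.0
```

Call:
{"api": "jog_arm", "payload": {"deltas": [[0,0,0.015,0,0,0,0.5],[0,0,0.03,0,0,0,0.5],[0,0,0.04,0,0,0,0.6],[0,-0.01,0.035,0,0,0,1],[0.005,-0.03,0,0,0,0,1]]}}

```text
t: 9.6
eef_pos: [0.5498, 0.2009, 0.2112]
tool_rot: [0.002, 0.628, 0.779, 0.005]
contact_force: [0.2, -0.1, -0.4]
gripper_width: 0.912
grasp_force: 0.0
```

Call:
{"api": "jog_arm", "payload": {"deltas": [[0.0106,-0.032,0,0,0,-0.0128,1],[0.0106,-0.032,0,0,0,-0.0128,1],[0.0106,-0.032,0,0,0,-0.0128,1],[0.0106,-0.032,0,0,0,-0.0128,1],[0.0106,-0.032,0,0,0,-0.0128,1],[0.0106,-0.032,0,0,0,-0.0128,1],[0.0106,-0.032,0,0,0,-0.0128,1],[0.0106,-0.032,0,0,0,-0.0128,1],[0.0106,-0.032,0,0,0,-0.0128,1],[0,0,0,0,0,0,1]]}}

```text
t: 10.6
eef_pos: [0.6445, -0.0993, 0.2049]
tool_rot: [0.001, 0.677, 0.736, -0.001]
contact_force: [0.4, -0.7, -1.2]
gripper_width: 1.0
grasp_force: 0.0
```

Call:
{"api": "jog_arm", "payload": {"deltas": [[0,0,0,0,0,0,1],[0,0,0,0,0,0,1]]}}

```text
t: 10.8
eef_pos: [0.6435, -0.0906, 0.205]
tool_rot: [-0.0, 0.673, 0.74, 0.001]
contact_force: [-0.1, -0.4, -0.0]
gripper_width: 1.002
grasp_force: 0.0
```

```bash
python3 - <<'E'
from station import bot
from h import *
o=bot.get_obs(); print(o["t"],o["eef_pos"],o["tool_rot"])
c=bot.read_camera("scene"); pickle.dump(c,open("s2.pkl","wb"))
cv2.imwrite("pics/s2.png",cv2.resize(c["img"][120:270,230:450,::-1],None,fx=3.5,fy=3.5,interpolation=cv2.INTER_CUBIC))
E
```

```text
10.8 [ 0.64349021 -0.09064721  0.20498364] [-1.76476908e-04  6.72880359e-01  7.39751106e-01  5.41621434e-04]
```

View pics/s2.png

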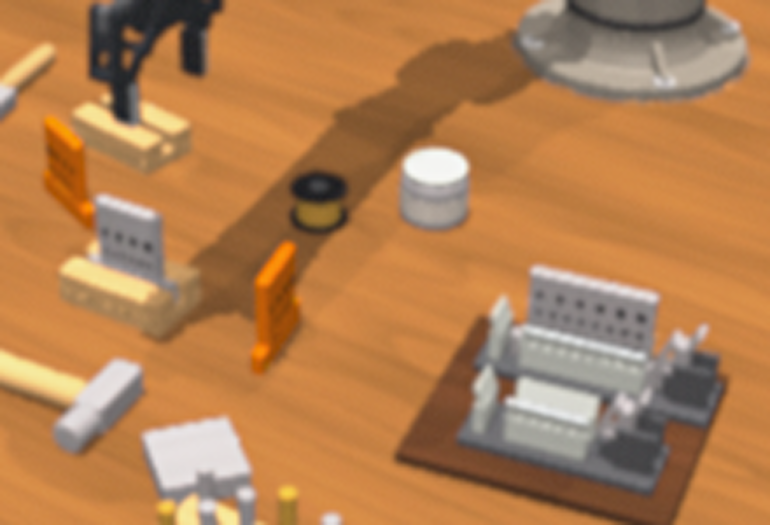

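The long plate stands deep in its slot, with its top at crop (595,275) and the latch tab standing back at crop (690,340). Next is the short plate.

Call:
{"api": "jog_arm", "payload": {"deltas": [[0.005,-0.015,0,0,0,-0.0145,1],[0.005,-0.015,0,0,0,0,1],[0,-0.001,-0.03,0,0,0,1],[0,0,-0.03,0,0,0,1],[0,0,0,0,0,0,1],[0,0,0,0,0,0,1]]}}

```text
t: 11.45
eef_pos: [0.6537, -0.1242, 0.1443]
tool_rot: [-0.0, 0.679, 0.734, -0.0]
contact_force: [0.7, 0.1, 0.6]
gripper_width: 1.001
grasp_force: 0.0
```

Call:
{"api": "jog_arm", "payload": {"deltas": [[0,0.003,-0.02,0,0,0,1],[0,0,-0.025,0,0,0,1],[0,0,-0.015,0,0,0,1],[0,0,-0.008,0,0,0,1],[0,0,0,0,0,0,1],[0,0,0,0,0,0,1]]}}

```text
t: 12.05
eef_pos: [0.6544, -0.1204, 0.0774]
tool_rot: [0.001, 0.679, 0.734, 0.0]
contact_force: [-0.3, 0.1, -0.6]
gripper_width: 1.0
grasp_force: 0.0
```

Call:
{"api": "jog_arm", "payload": {"deltas": [[0,0,0,0,0,0,0],[0,0,0,0,0,0,0],[0,0,0,0,0,0,0],[0,0,0,0,0,0,0],[0,0,0,0,0,0,0],[0,0,0,0,0,0,0],[0,0,0,0,0,0,0],[0,0,0,0,0,0,0]]}}

```text
t: 12.85
eef_pos: [0.6538, -0.1203, 0.0765]
tool_rot: [0.0, 0.679, 0.734, 0.0]
contact_force: [-1.0, 0.2, 2.4]
gripper_width: 0.105
grasp_force: 68.7
```

Call:
{"api": "jog_arm", "payload": {"deltas": [[0,0,0.01,0,0,0,0],[0,0,0.02,0,0,0,0],[0,0,0.03,0,0,0,0],[0,0,0.04,0,0,0,0],[0,0,0.04,0,0,0,0],[0,0,0.02,0,0,0,0],[0,0,0,0,0,0,0]]}}

```text
t: 13.55
eef_pos: [0.6552, -0.1202, 0.2401]
tool_rot: [0.002, 0.679, 0.734, 0.002]
contact_force: [-0.2, -0.1, -2.6]
gripper_width: 0.108
grasp_force: 69.1
```

Call:
{"api": "jog_arm", "payload": {"deltas": [[-0.0024,0.02,0,0,0,0.0131,0],[-0.0024,0.035,0,0,0,0.0131,0],[-0.0024,0.045,0,0,0,0.0131,0],[-0.0024,0.045,0,0,0,0.0131,0],[-0.0024,0.045,0,0,0,0.0131,0],[-0.0024,0.045,0,0,0,0.0131,0],[-0.0024,0.045,0,0,0,0.0131,0],[-0.0024,0.045,0,0,0,0.0131,0],[-0.0024,0.03,0,0,0,0.0131,0],[-0.0024,0.02,0,0,0,0.0131,0]]}}

```text
t: 14.55
eef_pos: [0.6268, 0.2585, 0.2339]
tool_rot: [-0.002, 0.627, 0.779, -0.001]
contact_force: [-0.0, -0.1, -3.7]
gripper_width: 0.11
grasp_force: 68.9
```

Call:
{"api": "jog_arm", "payload": {"deltas": [[0,0,-0.03,0,0,0,0],[0,0,-0.03,0,0,0,0],[0,0,-0.02,0,0,0,0],[0,0,-0.01,0,0,0,0],[0,0,0,0,0,0,0],[0,0,0,0,0,0,0]]}}

```text
t: 15.15
eef_pos: [0.6299, 0.2547, 0.1467]
tool_rot: [0.0, 0.629, 0.777, 0.0]
contact_force: [0.2, 0.5, -3.0]
gripper_width: 0.109
grasp_force: 68.9
```

```bash
python3 - <<'E'
from station import bot
from h import *
o=bot.get_obs(); print(o["t"],o["eef_pos"],o["tool_rot"],"rack",(o["eef_pos"][:2]-C)@M*1000)
c=bot.read_camera("scene"); pickle.dump(c,open("s3.pkl","wb"))
cv2.imwrite("pics/s3.png",cv2.resize(c["img"][150:270,330:460,::-1],None,fx=5,fy=5,interpolation=cv2.INTER_CUBIC))
E
```

```text
15.15 [0.62985992 0.25472186 0.14673901] [4.70390837e-05 6.29468555e-01 7.77025927e-01 2.12133267e-04] rack [44.85489755 -0.33460261]
```

View pics/s3.png

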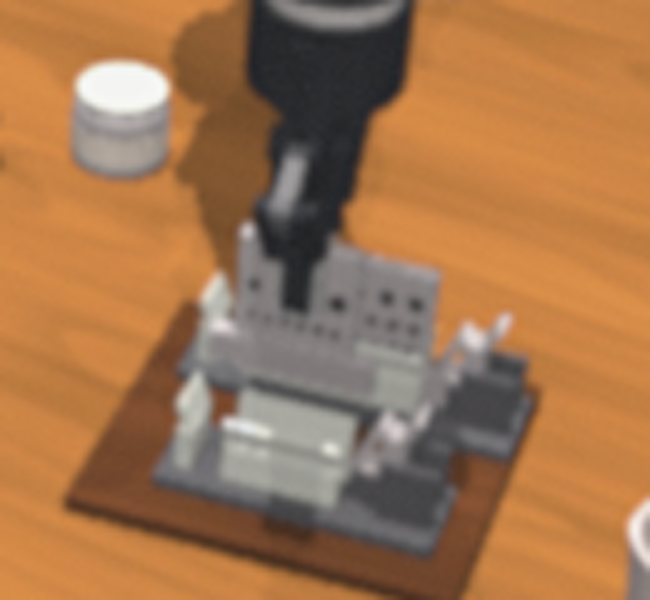

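The short plate hangs above the short slot. In crop pixels its foot runs from about (206,365) to (372,404) and its top from (239,226) to (361,254). The long latch tab is unchanged at (505,322).

```bash
python3 - <<'E'
from h import *
c=pickle.load(open("s3.pkl","rb"))
f=lambda l:np.array(l)/5+[330,150]
print("footBL BR topL topR",vert(c,f([(206,365),(372,404),(239,226),(361,254)]),.0499).round(1))
print("rail far TL TR",vert(c,f([(238,386),(356,410)]),.033).round(1))
print("long plate topR/TL (front)",vert(c,f([(440,270)]),-.0385).round(1))
E
```

```text
footBL BR topL topR [[-45.   74.7]
 [ 41.   76.6]
 [-33.7 162.3]
 [ 27.1 162.6]]
rail far TL TR [[-32.1  53.5]
 [ 29.9  57.3]]
long plate topR/TL (front) [[ 49.5 103.1]]
```

Call:
{"api": "jog_arm", "payload": {"deltas": [[0.0012,0.0003,-0.01,0,0,0,0],[0,0,-0.008,0,0,0,0],[0,0,-0.005,0,0,0,0],[0,0,-0.004,0,0,0,0],[0,0,-0.004,0,0,0,0],[0,0,-0.004,0,0,0,0],[0,0,-0.003,0,0,0,0],[0,0,0,0,0,0,0]]}}

```text
t: 16.0
eef_pos: [0.6317, 0.254, 0.1082]
tool_rot: [0.001, 0.63, 0.777, 0.0]
contact_force: [2.6, -3.1, -1.4]
gripper_width: 0.111
grasp_force: 69.2
```

Call:
{"api": "jog_arm", "payload": {"deltas": [[0,0,-0.003,0,0,0,0],[0,0,-0.003,0,0,0,0],[0,0,0,0,0,0,0]]}}

```text
t: 16.3
eef_pos: [0.6307, 0.2545, 0.1015]
tool_rot: [-0.0, 0.629, 0.777, -0.0]
contact_force: [2.8, -3.5, -4.3]
gripper_width: 0.106
grasp_force: 69.1
```

Call:
{"api": "jog_arm", "payload": {"deltas": [[0.0007,0,-0.003,0,0,0,0],[0,0,-0.003,0,0,0,0],[0,0,-0.003,0,0,0,0],[0,0,0,0,0,0,0]]}}

```text
t: 16.7
eef_pos: [0.6312, 0.2547, 0.0925]
tool_rot: [-0.0, 0.629, 0.777, -0.0]
contact_force: [1.8, -4.7, -2.8]
gripper_width: 0.106
grasp_force: 69.1
```

Call:
{"api": "jog_arm", "payload": {"deltas": [[0,0,-0.002,0,0,0,0],[0,0,-0.002,0,0,0,0],[0,0,-0.002,0,0,0,0],[0,0,0,0,0,0,0]]}}

```text
t: 17.1
eef_pos: [0.6315, 0.2549, 0.0869]
tool_rot: [-0.0, 0.629, 0.777, -0.0]
contact_force: [2.3, -3.4, -4.0]
gripper_width: 0.105
grasp_force: 69.2
```

Call:
{"api": "jog_arm", "payload": {"deltas": [[0,0,-0.001,0,0,0,0],[0,0,-0.001,0,0,0,0],[0,0,0,0,0,0,0]]}}

```text
t: 17.4
eef_pos: [0.6305, 0.2568, 0.0851]
tool_rot: [-0.001, 0.629, 0.778, 0.001]
contact_force: [0.7, 0.1, -3.9]
gripper_width: 0.11
grasp_force: 68.7
```

Snapped, as before. Now I seat it and press lightly.

Call:
{"api": "jog_arm", "payload": {"deltas": [[0,0,-0.001,0,0,0,0],[0,0,-0.001,0,0,0,0],[0,0,0,0,0,0,0]]}}

```text
t: 17.7
eef_pos: [0.631, 0.2566, 0.0845]
tool_rot: [-0.0, 0.629, 0.777, 0.001]
contact_force: [-2.0, -0.3, 5.2]
gripper_width: 0.106
grasp_force: 70.2
```

Call:
{"api": "jog_arm", "payload": {"deltas": [[0,0,-0.001,0,0,0,0],[0,0,0,0,0,0,0]]}}

```text
t: 17.9
eef_pos: [0.6311, 0.2567, 0.0845]
tool_rot: [-0.0, 0.629, 0.777, 0.001]
contact_force: [-5.2, -1.3, 11.3]
gripper_width: 0.105
grasp_force: 71.2
```

Call:
{"api": "jog_arm", "payload": {"deltas": [[-0.0005,0,0.001,0,0,0,0.35],[0,0,0,0,0,0,0.5],[0,0,0,0,0,0,0.5],[0,0,0,0,0,0,0.5]]}}

```text
t: 18.3
eef_pos: [0.6311, 0.2549, 0.0832]
tool_rot: [-0.0, 0.629, 0.777, 0.0]
contact_force: [-0.9, -0.1, 0.1]
gripper_width: 0.501
grasp_force: 0.0
```

Call:
{"api": "jog_arm", "payload": {"deltas": [[0,0,0.015,0,0,0,0.5],[0,0,0.03,0,0,0,0.5],[0,0,0.04,0,0,0,0.5],[0,-0.02,0.04,0,0,0,0.5],[0,-0.04,0.02,0,0,0,0.5],[0,-0.04,0,0,0,0,0.5],[0,-0.04,0,0,0,0,0.5],[0,-0.04,0,0,0,0,0.5],[0,-0.04,0,0,0,0,0.5],[0,-0.04,0,0,0,0,0.5]]}}

```text
t: 19.3
eef_pos: [0.631, -0.0065, 0.2296]
tool_rot: [0.001, 0.629, 0.777, 0.0]
contact_force: [1.2, 0.1, 0.8]
gripper_width: 0.499
grasp_force: 0.0
```

Call:
{"api": "jog_arm", "payload": {"deltas": [[0,0,0,0,0,0,0.5],[0,0,0,0,0,0,0.5],[0,0,0,0,0,0,0.5]]}}

```text
t: 19.6
eef_pos: [0.6311, -0.0033, 0.2291]
tool_rot: [0.0, 0.629, 0.778, 0.001]
contact_force: [-0.3, 0.5, 1.0]
gripper_width: 0.505
grasp_force: 0.0
```

```bash
python3 - <<'E'
from station import bot
from h import *
c=bot.read_camera("scene"); t=bot.read_camera("top"); pickle.dump((c,t),open("f.pkl","wb"))
o=np.zeros((600,800,3),np.uint8)
o[:520,:520]=cv2.resize(c["img"][170:274,340:444,::-1],None,fx=5,fy=5,interpolation=cv2.INTER_CUBIC)
o[:280,520:]=cv2.resize(t["img"][170:240,220:290,::-1],None,fx=4,fy=4,interpolation=cv2.INTER_CUBIC)
cv2.imwrite("pics/f.png",o)
H,S,V=cv2.split(cv2.cvtColor(t["img"],cv2.COLOR_RGB2HSV))
for px,a,ce in comps((S<60)&(V>150),(215,172,290,236),6):
    r=(ray(t,px,.1)[:,:2]-C)@M*1000; print(a,ce.round(1),r.min(0).round(1),r.max(0).round(1))
E
```

```text
15 [264.5 185.7] [ 24.4 -58.8] [ 50.7 -52.7]
58 [246.4 185.6] [ 42.  -30.5] [51.6 27.9]
11 [260.4 187.9] [ 27.5 -47.7] [ 34.9 -37.5]
15 [231.1 191.1] [33.  42.6] [46.1 52.7]
32 [249.2 193.1] [ 18.9 -33.4] [24.2 20.3]
17 [275.  211.7] [-64.9 -76.3] [-36.8 -70. ]
121 [250.9 213.3] [-47.9 -48.1] [-35.6  46.9]
11 [270.4 213.9] [-58.9 -64. ] [-51.6 -53.9]
12 [230.  219.5] [-53.6  61.9] [-43.2  69.4]
49 [253.3 220.6] [-68.  -49.3] [-62.8  37.8]
```

View pics/f.png

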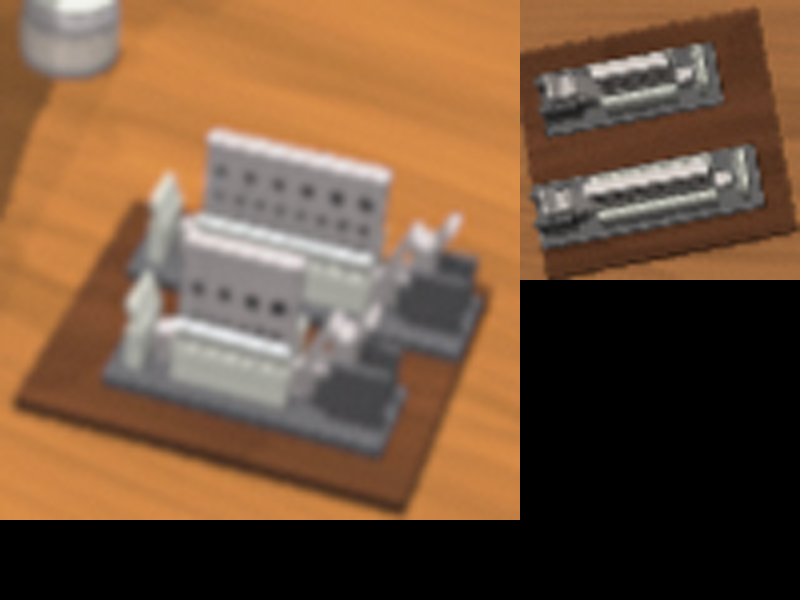

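Both plates stand upright in their own slots. The latch tabs are back at their starting pixels: short (231.1,191.1) now against (231.3,191.1) at the start, long (230.0,219.5) against (230.0,219.7). The plate centres lie about 1 mm from the slot centres along the slots. I'm handing in.

```bash
python3 -c "
from station import bot
print(bot.hand_in())"
```

```text
the job is handed in; nothing more can be done
None
```

Both draw plates stand seated and released in their own slots with the latches closed, and the job was handed in at about 20 s; the hand-in gave no verdict.

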